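# Load a sample carrier into the coater's empty feed guide

## Robot

A 6-joint arm with a two-finger parallel gripper is mounted at the origin on the work surface. World frame = base frame: x ahead of the robot, y to its left, z up, the work surface at z = 0. Lengths are in m, angles in rad, forces in N, time in s.
With the tool pointing down it reaches from about 0.3 to 0.875 m from the base axis. Payload 4.2 kg.
Tool frame: the origin (TCP) lies on the centre line of the jaws, within the pads' length; the fingertips stand 14 mm ahead of it and the grasp point (between the pads) lies 5 mm behind it; z points along the fingers, y is the direction in which the jaws open and shut (so a half turn about z gives the same grasp; the last joint's range is limited). The gripper opens to 85 mm and grips with 20 to 120 N. Pads are 22 mm wide; open, the fingers measure 114 mm over their backs; the gripper's body (76 mm by 85 mm) begins 54 mm behind the grasp point. The pads swing forward as they close: fully open they stand 13 mm farther back than shut.
Start: joints at [-1.22, 0.32, 1.565, -0, 1.257, -0.02], TCP at [0.208, -0.536, 0.216] pointing down, gripper open.
Joint ranges: [-3.11, 3.11], [-0.84, 2.01], [0.21, 2.61], [-1.34, 4.49], [0.05, 2.63], [-2.56, 2.56]. Speed limits (rad/s): [2.57, 2.57, 3.14, 3.14, 3.14, 3.14].

## Interface

Orientations are given as a unit quaternion [w, x, y, z].
In Python, from workcell import state, camera, camera_model, finish_job gives the robot as it stands.
- The arm moves only by the tool arm_command, never from a script. Its argument "rows" is a list of rows, each a list of 3 entries, a list of its own where there are three numbers: the opening, from 0 (shut) to 1 (fully open), then the shift along the tool's x, y, z in cm, then the turn about the tool's z in degrees. A call has 1 to 10 rows; each row is the pose to reach, as a shift and turn from the pose commanded when the call began, along the tool's axes at that moment; what a row does not reach only later rows make up. A row lasts 1/8 s, in which the tool goes at most 62.5 mm and 10.7 degrees, less where a joint would pass 70% of its speed; a pose out of reach is approached as far as the arm can. A call with a gripper value outside its range is refused whole. The fingers move at their own pace and stop on an object; "newtons" is the grip in N (left out, the last holds). Time passes only in rows, so rows that repeat a pose let the fingers close. It gives the time, the measured TCP pose, the force and the opening at its end, in the units of the state.
- state(): the state, without advancing time (a new reading comes with each control period).
- camera(name): name is "side" or "top" or "wrist"; returns (picture, depth): 400x640x3 uint8, red, green, blue; 400x640 float32, m along the optical axis (not along the pixel's ray), 0 where there is no reading.
- camera_model(name): a dict with "K" (3x3 intrinsics, pixels), "world_to_cam" (4x4, takes a point from world to camera coordinates); the wrist camera has in their place "hand_eye" (4x4, takes a point from camera to tool coordinates, whose origin is the TCP and whose axes are the flange's). Camera axes: x right, y down, z forward; pixel columns grow to the right and rows downward; lengths in m; the calibration is good to about 2 mm. A picture is of the moment at which its call begins: read the wrist's pose just before it. camera_model takes no time and is no camera call.
- finish_job(): hands the job in, once; it reports no verdict.
The state is a dict: "time": time; "qpos": joint angles; "joint_velocities": joint speeds; "effort": joint torques, N m; "tcp_pos": TCP position; "ee_rot": TCP orientation; "ft_force": force on the tool from outside, world axes, zero at the start; "torque": the same for the moment, N m; "grip_width": opening from 0.0 (shut) to 1.0 (fully open).
Only numpy, scipy, OpenCV 4.12 (cv2) and the standard library are available. Lean on these libraries where they do the work, as an engineer would, in place of code of your own. Each camera call takes 0.05 s, during which the arm holds its last target.

## Task

Pick up the loose sample carrier (the flat plate with an upright grip bar that lies on the bench) and slide it from the open end into the empty feed guide, under both lips, fully home against the end stop, then let go. Leave the carrier that is already in the other guide and everything else on the bench where they are.

Things in the scene. Friction and masses are not known exactly. Their poses are not given: they have to be found in the camera images.
- carrier_center (a point): The loose sample carrier: flat aluminium plate 110 (x) by 90 (y) by 8 mm with two pink film samples and a black upright grip bar across its middle, 16 mm thick (x), 60 mm long (y), top 53 mm above the plate's underside. This point is on the middle axis, 27 mm above the underside, inside the bar. The same either way round. 0.2 to 0.45 kg.
- guide_empty: Empty feed guide fixed to the bench, left or right of the loaded one. Origin: on its underside, 120 mm from the open end; x is the feed direction (open end to end stop), z up. Dark steel bed 220 (x) by 126 (y) mm, top 20 mm above the bench; open apron from x -120 to -20 mm. From x -20 to 90 mm two bright side walls 94 mm apart with inward lips (74 mm apart, undersides 11, tops 15 mm above the bed). Stop face at x 90 mm.
- guide_empty_mouth (a point): Middle of the empty guide's slot mouth (slot 94 mm wide, 11 mm high), at x = -20 mm of the guide, 25.5 mm above the bench. Axes as the guide's. In the 32 mm ahead of it the side walls flare outwards (about 9 mm a side) and in the 17 mm ahead the lips flare up, as a lead-in.
- guide_empty_home (a point): Where the loose carrier's centre point (27 mm above its underside) lies when it is fully home in the empty guide: 35 mm ahead of the guide's origin along its x, 47 mm above the bench. Axes as the guide's.
- guide_loaded: The other feed guide, identical to the empty one (same origin and axes), with a carrier already home in it.
- loaded_carrier_center (a point): The carrier already in the other guide, identical to the loose one, same point. Not to be moved.
- can: Bystander: tin can, 72 mm across, 100 mm tall. Origin at the centre of its underside.
- tape_roll: Bystander: roll of tape lying flat, 96 mm across, 36 mm tall. Origin at the centre of its underside.
- wide_roll: Bystander: wider roll of tape lying flat, 110 mm across, 50 mm tall. Origin at the centre of its underside.
- jar: Bystander: amber glass jar with a steel cap, 64 mm across, 85 mm tall. Origin at the centre of its underside.
- pot: Bystander: open steel pot, 90 mm across, 70 mm tall. Origin at the centre of its underside.
- spatula: Bystander: spatula lying on the bench. Origin at the centre of its underside (as it lies).
Not all that is in view belongs to the job. What is shaped like the part that bears carrier_center but brown or yellow is not meant.

How it is judged:
On the way:
1. the carrier's leading edge has entered the empty guide from its open end, under the lips (15 to 75 mm in) (x of carrier_center in the frame of guide_empty_home between -0.095 and -0.035 m and y of carrier_center in the frame of guide_empty_home between -0.005 and 0.005 m and z of carrier_center in the frame of guide_empty_home between -0.004 and 0.004 m and angle between the x axis of carrier_center and the x axis of guide_empty_home, either way round below 0.08 rad), for 0.05 s.
At the end, for the whole second after the job is handed in: The carrier lies flat in the empty guide under both lips, released and at rest, within 5 mm of the end stop (centre within 5 mm across and 4 mm in height of the home point, turned less than 0.08 rad) (x of carrier_center in the frame of guide_empty_home between -0.005 and 0.004 m and y of carrier_center in the frame of guide_empty_home between -0.005 and 0.005 m and z of carrier_center in the frame of guide_empty_home between -0.004 and 0.004 m and angle between the x axis of carrier_center and the x axis of guide_empty_home, either way round below 0.08 rad and linear speed of carrier below 0.01 m/s and contact force between the fingers and carrier below 0.1 N); the robot touches nothing.
It fails at once if the carrier already loaded is moved by more than 15 mm (distance of loaded_carrier_center from where it was at the start of the episode above 0.015 m).
It fails at once if a bystander (can, tape rolls, jar, pot or spatula) is moved by more than 30 mm (distance of any of can, tape_roll, wide_roll, jar, pot, spatula from where it was at the start of the episode above 0.03 m).
It also fails if it takes over 42 s, if anything falls off the work surface, if the arm or the gripper's body presses on something with over 40 N, if the wrist force passes 120 N, or if a joint passes its speed limit or range.

## Working session

There is one attempt and no reset: what is moved stays moved. The work goes in short steps, Python scripts to look and compute and a tool call to move; the robot and the scene stay as the last step left them, time stands still between calls to the robot, and variables do not carry over. Pictures are saved under pics/ and viewed, and the job is handed in when it is done.

Besides the shell and the picture viewer there is one more tool, called in YAML: its name, and indented under it one key for each argument. arm_command: Moves the arm, as the interface text tells. Its arguments: {"type":"object","properties":{"rows":{"type":"array","items":{"type":"array"}},"newtons":{"type":"number"}},"required":["rows"]}

```bash
mkdir -p pics; ls; python3 - <<'E'
from workcell import state,camera,camera_model
import cv2,numpy as np
s=state();print(s)
for n in("top","side"):
    im,d=camera(n);cv2.imwrite(f"pics/{n}0.png",im[:,:,::-1]);np.savez(f"{n}0.npz",im=im,d=d)
    print(n,camera_model(n))
print(camera_model("wrist"))
E
```

```text
pics
{'time': 0.0, 'qpos': array([-1.22000793e+00,  3.20268432e-01,  1.56568466e+00, -1.51507493e-06,
        1.25742271e+00, -1.99875336e-02]), 'joint_velocities': array([-1.10665489e-04,  5.30222656e-04, -3.81969608e-04, -1.62732900e-03,
        1.29393073e-05,  1.32362116e-03]), 'effort': array([-2.34246952e-03, -4.15526426e+01, -2.34162104e+01, -2.58404662e-04,
        8.01256159e-03, -7.91370979e-06]), 'tcp_pos': array([ 0.20817345, -0.53543685,  0.2146936 ]), 'ee_rot': array([-8.79288134e-04,  9.82864378e-01,  1.84328021e-01, -1.47505949e-04]), 'ft_force': array([ 0.21126344, -0.96452174, -0.50200622]), 'torque': array([-0.00168598, -0.02538656,  0.00011604]), 'grip_width': 0.9984957366342327}
top {'K': array([[495.76515421,   0.        , 321.8281285 ],
       [  0.        , 495.76515421, 191.52385113],
       [  0.        ,   0.        ,   1.        ]]), 'world_to_cam': array([[ 0.01342987, -0.99960863,  0.02454025, -0.02845408],
       [-0.9898975 , -0.01675581, -0.1407913 ,  0.53802303],
       [ 0.14114739, -0.02240152, -0.98973511,  1.34507808],
       [ 0.        ,  0.   
[... 278 characters left out ...]

       [-0.13114903,  0.64277896, -0.75474177,  0.10915217],
       [ 0.16805593, -0.73588374, -0.65592098,  1.14232316],
       [ 0.        ,  0.        ,  0.        ,  1.        ]])}
{'K': array([[319.4213195 ,   0.        , 320.66106829],
       [  0.        , 319.4213195 , 199.73007891],
       [  0.        ,   0.        ,   1.        ]]), 'hand_eye': array([[ 3.84324057e-04, -9.59227290e-01, -2.82635557e-01,
         7.26013752e-02],
       [ 9.99999904e-01,  4.28289586e-04, -9.37710725e-05,
         3.41796209e-04],
       [ 2.10997638e-04, -2.82635494e-01,  9.59227363e-01,
        -1.58200135e-01],
       [ 0.00000000e+00,  0.00000000e+00,  0.00000000e+00,
         1.00000000e+00]])}
```

View pics/top0.png

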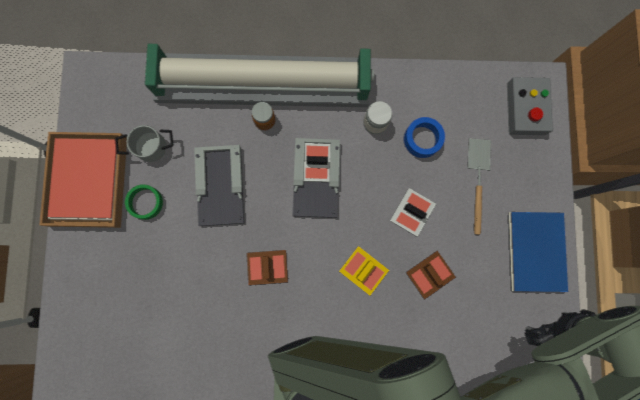

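View pics/side0.png

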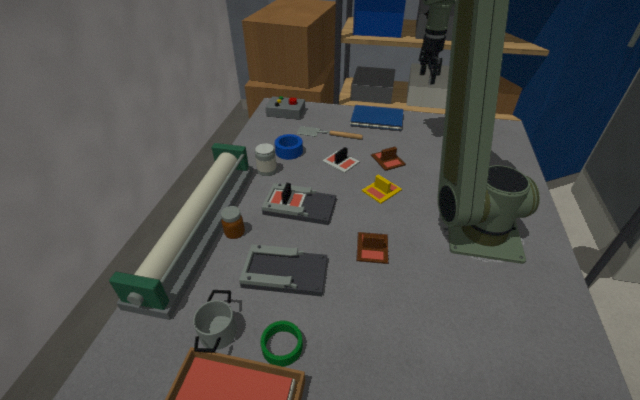

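The top view shows several things that could be mistaken for the carrier:
- aluminium with black bar at (413,212)
- loaded one in the guide at (317,160)
- brown at (267,268) and (431,275)
- yellow at (364,270)

By the description I choose (413,212). The empty guide is at about (220,185), with its open end towards the robot (down in the picture).

```bash
cat > h.py <<'E'
import numpy as np,cv2
from workcell import state,camera,camera_model
from scipy.spatial.transform import Rotation as R
def cloud(name,d,s=None):
    m=camera_model(name);K=m["K"]
    v,u=np.mgrid[0:400,0:640]
    P=np.stack([(u-K[0,2])/K[0,0]*d,(v-K[1,2])/K[1,1]*d,d],-1)
    if name=="wrist":
        H=m["hand_eye"];P=P@H[:3,:3].T+H[:3,3]
        q=s["ee_rot"];r=R.from_quat([q[1],q[2],q[3],q[0]]).as_matrix()
        P=P@r.T+s["tcp_pos"]
    else:
        T=np.linalg.inv(m["world_to_cam"]);P=P@T[:3,:3].T+T[:3,3]
    P[d==0]=np.nan
    return P
def rect(pts):
    c,sz,a=cv2.minAreaRect((pts[:,:2]*1000).astype(np.float32));return np.round(c,1),np.round(sz,1),round(a,1)
E
python3 - <<'E'
from h import *
f=np.load("top0.npz");im,d=f["im"],f["d"];P=cloud("top",d)
def roi(a,b,c,e): return P[b:e,a:c].reshape(-1,3)
for n,b in dict(carrier=(383,180,443,242),guide=(185,138,255,232),loaded=(285,130,350,225)).items():
    p=roi(*b);p=p[np.isfinite(p[:,0])]
    print(n,"bench z",np.median(p[p[:,2]<.005,2]))
    for lo,hi in((.004,.014),(.015,.025),(.03,.04),(.045,.06),(.06,.08)):
        q=p[(p[:,2]>lo)&(p[:,2]<hi)]
        if len(q)>10: print(lo,hi,len(q),q.mean(0).round(4),rect(q),np.median(q[:,2]).round(4))
c=cv2.resize(im[170:250,370:460],None,fx=6,fy=6,interpolation=cv2.INTER_CUBIC)
g=cv2.resize(im[120:240,180:360],None,fx=4,fy=4,interpolation=cv2.INTER_CUBIC)
cv2.imwrite("pics/c1.png",c[:,:,::-1]);cv2.imwrite("pics/g1.png",g[:,:,::-1])
E
```

```text
carrier bench z 0.0007999866184178472
0.004 0.014 1275 [ 0.4909 -0.2775  0.008 ] (array([ 493.5, -281.6]), array([171.6, 177.3]), 90.0) 0.0078
0.015 0.025 39 [ 0.4825 -0.2787  0.0174] (array([ 482.6, -282.9]), array([71.3, 86.3]), 61.6) 0.0165
0.03 0.04 15 [ 0.4844 -0.2752  0.0358] (array([ 484.2, -274.9]), array([58.6, 10.7]), 48.7) 0.0366
0.045 0.06 135 [ 0.4885 -0.2795  0.053 ] (array([ 489.2, -280. ]), array([58.9, 17.2]), 59.8) 0.0535
guide bench z 5.853657376764243e-05
0.004 0.014 376 [0.5619 0.2619 0.0066] (array([560.1, 271.8]), array([271. , 198.3]), 1.9) 0.0054
0.015 0.025 2304 [0.5349 0.2692 0.0201] (array([550.6, 269.9]), array([212.3, 127.1]), 4.7) 0.0202
0.03 0.04 948 [0.602  0.2743 0.0353] (array([588.5, 273.2]), array([153.6, 127.4]), 5.0) 0.0355
loaded bench z 0.00041623034202120657
0.004 0.014 398 [ 0.5822 -0.0121  0.006 ] (array([586.9,  -7.4]), array([274.3, 186.1]), 1.1) 0.0054
0.015 0.025 1398 [ 0.5244 -0.0009  0.0206] (array([576.6,  -2.5]), array([126. , 211.9]), 88.7) 0.0206
0.03 0.04 1214 [ 0.6263 -0.0037  0.0345] (array([613.1,  -3.2]), array([126.2, 157. ]), 88.9) 0.0344
0.045 0.06 25 [ 6.111e-01 -3.000e-04  5.150e-02] (array([589. ,  -1.1]), array([116.8,  58.9]), 89.5) 0.0505
0.06 0.08 143 [ 0.6238 -0.0036  0.0723] (array([624.2,  -3.8]), array([16.9, 58. ]), 0.9) 0.0728
```

View pics/c1.png

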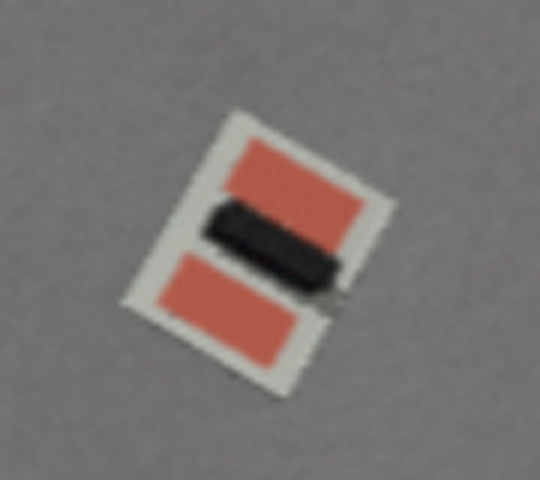

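View pics/g1.png

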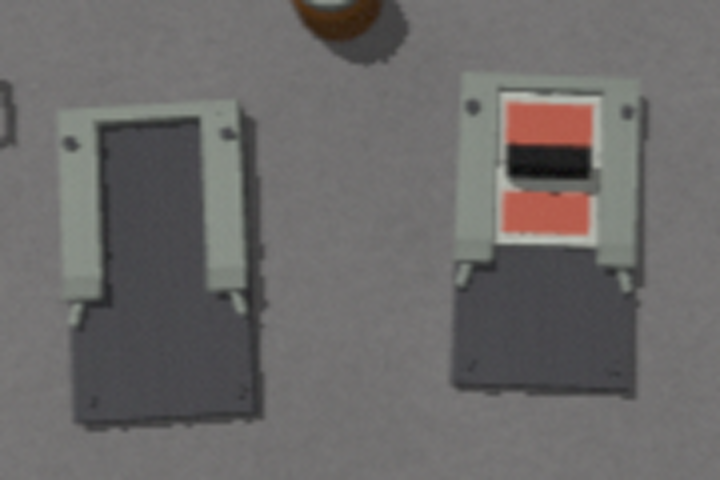

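```bash
cat >> h.py <<'E'
def delta(target,ydir_deg=None,s=None):
    s=s or state();q=s["ee_rot"];r=R.from_quat([q[1],q[2],q[3],q[0]]).as_matrix()
    sh=r.T@(np.array(target)-s["tcp_pos"])*100
    ya=np.degrees(np.arctan2(r[1,1],r[0,1]))
    t=None
    if ydir_deg is not None: t=-((ydir_deg-ya+90)%180-90)
    print("t",round(s["time"],2),"tcp",s["tcp_pos"].round(4),"ydir",ya.round(2),"tilt z",r[:,2].round(4),"shift cm",sh.round(2),"turn",None if t is None else round(t,2),"F",s["ft_force"].round(1),"grip",round(s["grip_width"],3),"q",s["qpos"].round(2))
E
python3 -c "
from h import *
delta([.47,-.27,.20],-30)"
```

```text
t 0.1 tcp [ 0.2082 -0.5355  0.2148] ydir -68.76 tilt z [-6.0e-04  1.5e-03 -1.0e+00] shift cm [ 34.02 -15.26   1.5 ] turn -38.76 F [ 0.3  0.  -0. ] grip 0.998 q [-1.22  0.32  1.57  0.    1.26 -0.02]
```

arm_command:
  rows:
    - [1,[5,-2.3,0.2],-5.5]
    - [1,[10,-4.5,0.4],-11]
    - [1,[15,-6.8,0.6],-17]
    - [1,[20,-9,0.8],-23]
    - [1,[25,-11.2,1],-28.5]
    - [1,[30,-13.5,1.3],-34]
    - [1,[34,-15.3,1.5],-38.8]
    - [1,[34,-15.3,1.5],-38.8]
    - [1,[34,-15.3,1.5],-38.8]
    - [1,[34,-15.3,1.5],-38.8]

```text
time: 1.35
tcp_pos: [0.469, -0.271, 0.2005]
ee_rot: [0.0, 0.866, 0.5, -0.0]
ft_force: [-0.1, 0.1, -1.1]
grip_width: 0.999
```

```bash
python3 - <<'E'
from h import *
s=state();im,d=camera("wrist");cv2.imwrite("pics/w1.png",im[:,:,::-1]);np.savez("w1.npz",im=im,d=d)
P=cloud("wrist",d,s)
m=(abs(P[...,0]-.489)<.1)&(abs(P[...,1]+.28)<.1)
p=P[m]
print("bench",np.median(p[abs(p[:,2])<.004,2]))
for lo,hi in((.005,.012),(.047,.06)):
    q=p[(p[:,2]>lo)&(p[:,2]<hi)];print(len(q),q.mean(0).round(4),rect(q),np.median(q[:,2]))
delta([.489,-.2795,.028],-30,s)
E
```

```text
bench -0.0002974683233030184
6675 [ 0.4888 -0.2767  0.0079] (array([ 487.7, -279.5]), array([ 90.1, 110.1]), 59.9) 0.007892161761001854
957 [ 0.4883 -0.2781  0.0525] (array([ 488.1, -279.2]), array([59.1, 15.7]), 60.5) 0.05251818815397469
t 1.35 tcp [ 0.469  -0.271   0.2005] ydir -30.06 tilt z [-4.e-04 -2.e-04 -1.e+00] shift cm [ 0.27  2.16 17.25] turn -0.06 F [-0.1  0.1 -1.1] grip 0.999 q [-0.54  0.28  1.66 -0.    1.2  -0.02]
```

View pics/w1.png

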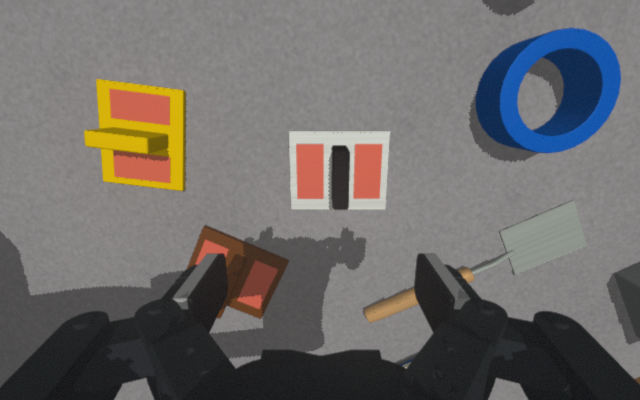

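The wrist view shows the aluminium carrier with black bar at (340,170). It measures 90x110 mm, plate top at 8 mm and bar top at 52.5 mm, all matching the description. I descend and grip.

arm_command:
  rows:
    - [0.7,[0.2,2.1,4],-0.2]
    - [0.7,[0.2,2.1,8],-0.2]
    - [0.7,[0.2,2.1,12],-0.2]
    - [0.7,[0.2,2.1,15],-0.2]
    - [0.7,[0.2,2.1,17.1],-0.2]
    - [0.7,[0.2,2.1,17.1],-0.2]
    - [0.7,[0.2,2.1,17.1],-0.2]
  newtons: 50

```text
time: 2.28
tcp_pos: [0.4894, -0.2797, 0.0304]
ee_rot: [0.001, 0.865, 0.501, 0.0]
ft_force: [0.2, -0.1, 0.0]
grip_width: 0.701
```

arm_command:
  rows:
    - [0,[0,0,0],0]
    - [0,[0,0,0],0]
    - [0,[0,0,0],0]
    - [0,[0,0,0],0]
    - [0,[0,0,0],0]
    - [0,[0,0,0],0]
    - [0,[0,0,0],0]
    - [0,[0,0,0],0]
  newtons: 50

```text
time: 3.28
tcp_pos: [0.4891, -0.2789, 0.0304]
ee_rot: [0.0, 0.865, 0.502, 0.0]
ft_force: [-2.3, 0.2, 5.8]
grip_width: 0.169
```

```bash
python3 - <<'E'
from h import *
s=state();delta([.488,-.2793,.029],-30,s)
im,d=camera("wrist");cv2.imwrite("pics/w2.png",im[:,:,::-1])
delta([.44,.255,.17],4.8,s)
E
```

```text
t 3.27 tcp [ 0.4891 -0.2789  0.0304] ydir -29.75 tilt z [ 4.e-04 -5.e-04 -1.e+00] shift cm [-0.08 -0.07  0.14] turn 0.25 F [-2.3  0.2  5.8] grip 0.169 q [-0.54  0.48  1.84 -0.    0.83 -0.02]
t 3.27 tcp [ 0.4891 -0.2789  0.0304] ydir -29.75 tilt z [ 4.e-04 -5.e-04 -1.e+00] shift cm [ 43.92 -30.74 -13.99] turn -34.55 F [-2.3  0.2  5.8] grip 0.169 q [-0.54  0.48  1.84 -0.    0.83 -0.02]
```

View pics/w2.png

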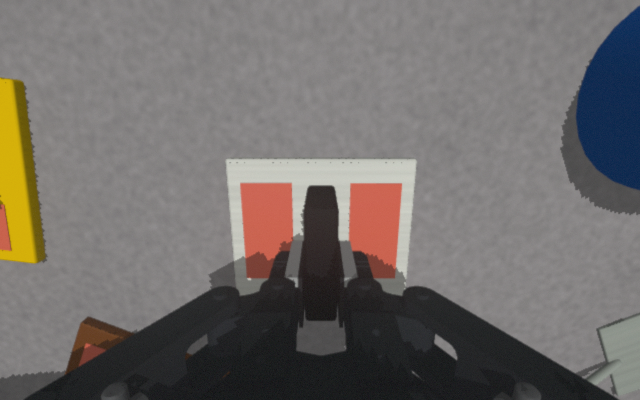

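The carrier is gripped (opening 0.169, about 14–16 mm). Next I lift it.

arm_command:
  rows:
    - [0,[0,0,-2],0]
    - [0,[0,0,-5],0]
    - [0,[0,0,-9],0]
    - [0,[0,0,-12],0]
    - [0,[0,0,-14],0]
    - [0,[0,0,-14],0]
  newtons: 60

```text
time: 4.08
tcp_pos: [0.4895, -0.2791, 0.1703]
ee_rot: [0.001, 0.865, 0.502, 0.001]
ft_force: [-0.0, 0.2, -4.7]
grip_width: 0.162
```

arm_command:
  rows:
    - [0,[4,-3,0],-3]
    - [0,[9,-6.3,0],-7]
    - [0,[14,-9.8,0],-11]
    - [0,[19,-13.3,0],-15]
    - [0,[24,-16.8,0],-19]
    - [0,[29,-20.3,0],-23]
    - [0,[34,-23.8,0],-27]
    - [0,[39,-27.3,0],-31]
    - [0,[42.5,-29.8,0],-33.5]
    - [0,[43.9,-30.7,0],-34.5]

```text
time: 5.32
tcp_pos: [0.439, 0.2564, 0.1676]
ee_rot: [-0.001, 0.676, 0.737, -0.001]
ft_force: [0.4, -0.4, -4.0]
grip_width: 0.162
```

arm_command:
  rows:
    - [0,[0,0,0],0]
    - [0,[0,0,0],0]
    - [0,[0,0,0],0]

```text
time: 5.7
tcp_pos: [0.4405, 0.2532, 0.1693]
ee_rot: [0.0, 0.678, 0.735, -0.0]
ft_force: [-0.4, 0.1, -4.0]
grip_width: 0.162
```

```bash
python3 - <<'E'
from h import *
s=state();delta([.44,.255,.17],4.8,s)
im,d=camera("wrist");cv2.imwrite("pics/w3.png",im[:,:,::-1]);np.savez("w3.npz",im=im,d=d,**{k:s[k] for k in s})
im,d=camera("top");cv2.imwrite("pics/t3.png",im[:,:,::-1]);np.savez("t3.npz",im=im,d=d)
E
```

```text
t 5.7 tcp [0.4405 0.2532 0.1693] ydir 4.63 tilt z [-3.e-04 -7.e-04 -1.e+00] shift cm [ 0.18 -0.03 -0.07] turn -0.17 F [-0.4  0.1 -4. ] grip 0.162 q [ 0.5   0.25  1.79 -0.    1.1   0.42]
```

View pics/w3.png

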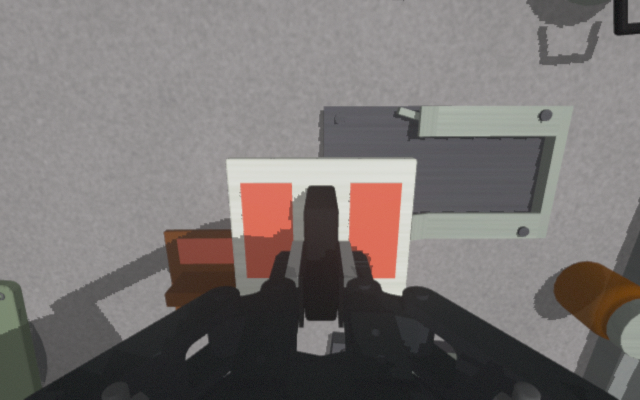

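View pics/t3.png

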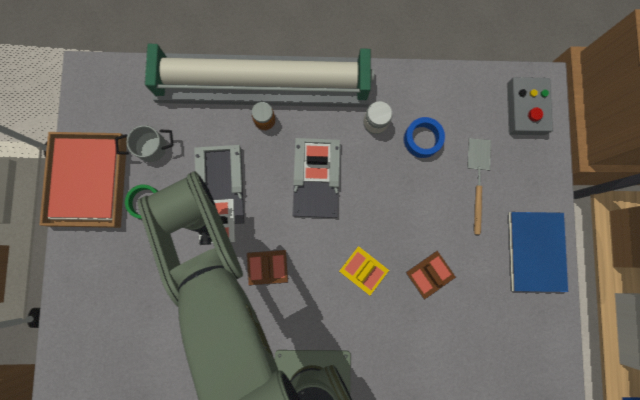

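```bash
python3 - <<'E'
from h import *
f=np.load("w3.npz");im,d=f["im"],f["d"];s={k:f[k] for k in("tcp_pos","ee_rot")}
P=cloud("wrist",d,s)
q=s["ee_rot"];r=R.from_quat([q[1],q[2],q[3],q[0]]).as_matrix()
T=(P-s["tcp_pos"])@r   # tool coords
# plate
m=(abs(T[...,2]-.020)<.012)&(abs(T[...,1])<.065)&(abs(T[...,0])<.06)&(np.arange(400)[:,None]<290)
t=T[m];A=np.c_[t[:,:2],np.ones(len(t))]
w=np.ones(len(t),bool)
for _ in range(4):
    c=np.linalg.lstsq(A[w],t[w,2],rcond=None)[0];res=t[:,2]-A@c;w=abs(res)<.0015
print("plate plane z=ax+by+c",c,w.sum(),"plate extents x",t[w,0].min(),t[w,0].max(),"y",t[w,1].min(),t[w,1].max())
tw=t[w]
for lo in (.0,.01,.02,.03,.038):
    k=tw[(tw[:,0]>lo)&(tw[:,0]<lo+.005)]
    if len(k):print(lo,"y edges",k[:,1].min().round(4),k[:,1].max().round(4))
e=[ (y,tw[abs(tw[:,1]-y)<.003,0].max()) for y in np.arange(-.05,.051,.01)];print(np.polyfit(*zip(*e),1),np.array(e).round(4).tolist())
print("bar top z tool",np.median(T[190:215,312:330,2]), T[190:215,322].round(3)[::6])
# guide walls
g=(P[...,2]>.031)&(P[...,2]<.039)&(P[...,0]>.5)&(P[...,1]>.17)&(P[...,1]<.38)&(P[...,0]<.72)
p=P[g];print("walls",len(p),rect(p),np.median(p[:,2]))
g2=(P[...,2]>.016)&(P[...,2]<.024)&(P[...,0]>.42)&(P[...,1]>.17)&(P[...,1]<.38)&(P[...,0]<.72)
p2=P[g2];print("bed",rect(p2),np.median(p2[:,2]))
a=rect(p)[2];a=a if a<45 else a-90
for yaw in (a,):
    c,sn=np.cos(np.radians(yaw)),np.sin(np.radians(yaw));M=np.array([[c,sn],[-sn,c]])
    L=p[:,:2]@M.T; B=p2[:,:2]@M.T
    print("yaw",yaw)
    xm=np.median(L[:,0])
    for x in np.arange(L[:,0].min()-.002,L[:,0].max(),.01):
        k=np.sort(L[(L[:,0]>=x)&(L[:,0]<x+.004),1])
        if len(k)>3:
            gap=np.argmax(np.diff(k));print(x.round(4),"out",k[0].round(4),"in",k[gap].round(4),k[gap+1].round(4),"out",k[-1].round(4))
    print("x range walls",L[:,0].min(),L[:,0].max(),"bed",B[:,0].min(),B[:,0].max(), "stop inner",)
    ymid=(L[:,1].min()+L[:,1].max())/2
    k=L[abs(L[:,1]-ymid)<.02];print("stop x",k[:,0].min(),k[:,0].max())
E
```

```text
plate plane z=ax+by+c [ 0.00333016 -0.00063377  0.02246445] 16925 plate extents x -0.04207082064809975 0.043313684077275705 y -0.05416848902096165 0.05560289574375615
0.0 y edges -0.054 0.0555
0.01 y edges -0.0542 0.0556
0.02 y edges -0.0539 0.0551
0.03 y edges -0.0538 0.0553
0.038 y edges -0.054 0.0556
[0.00029639 0.04318772] [[-0.05, 0.0431], [-0.04, 0.0432], [-0.03, 0.0433], [-0.02, 0.0432], [-0.01, 0.0432], [0.0, 0.0431], [0.01, 0.0432], [0.02, 0.0432], [0.03, 0.0432], [0.04, 0.0433], [0.05, 0.0432]]
bar top z tool nan [[ 0.028  0.001  0.01 ]
 [ 0.028  0.001 -0.003]
 [ 0.028  0.001 -0.014]
 [ 0.027  0.001 -0.021]
 [ 0.025  0.001 -0.023]]
walls 8888 (array([587.5, 274. ]), array([152.9, 125.7]), 4.9) 0.03472332768182719
bed (array([548., 281.]), array([211.1, 104.8]), 4.6) 0.01979242881488555
yaw 4.9
0.5303 out 0.2797 in 0.2814 0.2832 out 0.284
0.5403 out 0.2771 in 0.278 0.2797 out 0.2823
0.5503 out 0.1603 in 0.1867 0.2608 out 0.2857
0.5603 out 0.1599 in 0.1862 0.2606 out 0.2856
0.5703 out 0.1606 in 0.1867 0.2604 out 0.2856
0.5803 out 0.1609 in 0.1869 0.2604 out 0.2855
0.5903 out 0.1605 in 0.1862 0.2603 out 0.2855
0.6003 out 0.1605 in 0.1861 0.2603 out 0.2855
0.6103 out 0.1604 in 0.1862 0.2602 out 0.2854
0.6203 out 0.1608 in 0.1862 0.2602 out 0.2854
0.6303 out 0.1605 in 0.1861 0.2601 out 0.2853
0.6403 out 0.1605 in 0.1862 0.2602 out 0.2853
0.6503 out 0.1609 in 0.1862 0.2601 out 0.2852
0.6603 out 0.1604 in 0.1865 0.2601 out 0.2852
0.6703 out 0.1604 in 0.2111 0.2129 out 0.2851
0.6803 out 0.16 in 0.1708 0.1719 out 0.2851
x range walls 0.5323243849925907 0.6851636393539456 bed 0.4645872258520594 0.6756281187780502 stop inner
stop x 0.6727616872164144 0.6851636393539456
```

```bash
python3 -c "
from h import *
delta([.4479,.2647,.0545],4.65)"
```

```text
t 5.8 tcp [0.4405 0.2536 0.1695] ydir 4.65 tilt z [ 1.e-04 -2.e-04 -1.e+00] shift cm [ 1.05  0.82 11.5 ] turn -0.0 F [ 0.   0.4 -3. ] grip 0.161 q [ 0.5   0.25  1.79 -0.    1.1   0.42]
```

arm_command:
  rows:
    - [0,[1,0.8,3],0]
    - [0,[1.05,0.8,6],0]
    - [0,[1.05,0.8,9],0]
    - [0,[1.05,0.8,11],0]
    - [0,[1.05,0.8,11.5],0]
    - [0,[1.05,0.8,11.5],0]
    - [0,[1.05,0.8,11.5],0]

```text
time: 6.68
tcp_pos: [0.4483, 0.266, 0.0556]
ee_rot: [0.0, 0.677, 0.736, 0.001]
ft_force: [0.5, 0.1, -4.3]
grip_width: 0.161
```

```bash
python3 - <<'E'
from h import *
s=state();delta([.4479,.2647,.0510],4.65,s)
im,d=camera("wrist");cv2.imwrite("pics/w4.png",im[:,:,::-1]);np.savez("w4.npz",im=im,d=d,**{k:s[k] for k in s})
P=cloud("wrist",d,s)
q=s["ee_rot"];r=R.from_quat([q[1],q[2],q[3],q[0]]).as_matrix();T=(P-s["tcp_pos"])@r
m=(abs(P[...,2]-.0355)<.0035)&(T[...,1]>.1)&(T[...,1]<.24)&(abs(T[...,0])<.075)
t=T[m];print(len(t))
for y in np.arange(.1,.24,.01):
    k=np.sort(t[(t[:,1]>=y)&(t[:,1]<y+.004),0])
    if len(k)>3:
        g=np.argmax(np.diff(k));print(y.round(3),k[0].round(4),k[g].round(4),k[g+1].round(4),k[-1].round(4),"mid",((k[g]+k[g+1])/2).round(4))
k=t[abs(t[:,0])<.02];print("stop y",k[:,1].min() if len(k) else None,t[:,1].max())
E
```

```text
t 6.67 tcp [0.4483 0.266  0.0556] ydir 4.73 tilt z [ 0.0021  0.0011 -1.    ] shift cm [-0.13 -0.05  0.46] turn 0.08 F [ 0.5  0.1 -4.3] grip 0.161 q [ 0.51  0.39  1.91 -0.    0.84  0.43]
12603
0.1 -0.0605 -0.0397 0.0336 0.0596 mid -0.003
0.11 -0.0662 -0.0399 0.0336 0.0596 mid -0.0031
0.12 -0.0666 -0.0397 0.0335 0.0596 mid -0.0031
0.13 -0.0661 -0.0392 0.0337 0.0596 mid -0.0028
0.14 -0.0659 -0.0401 0.0337 0.0595 mid -0.0032
0.15 -0.0663 -0.0398 0.0336 0.0596 mid -0.0031
0.16 -0.067 -0.0395 0.0336 0.0595 mid -0.003
0.17 -0.0663 -0.04 0.0335 0.0595 mid -0.0032
0.18 -0.0665 -0.0398 0.0337 0.0462 mid -0.0031
0.19 -0.0664 -0.0652 -0.0632 -0.0397 mid -0.0642
0.2 -0.0665 -0.0373 -0.0352 -0.0317 mid -0.0362
0.21 -0.0668 -0.059 -0.0563 -0.0563 mid -0.0576
stop y None 0.21292277001970183
```

View pics/w4.png

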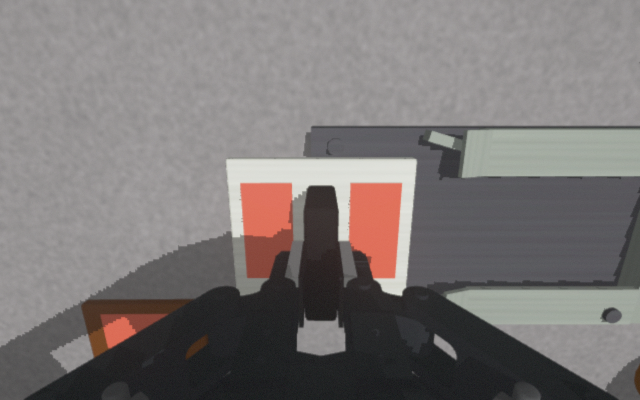

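The lips' midline lies 3.1 mm to the tool's −x side and runs parallel to it. The plate centre is at −1.8 mm, so I shift −1.3 mm and lower onto the bed.

arm_command:
  rows:
    - [0,[-0.13,0,0.15],0]
    - [0,[-0.13,0,0.3],0]
    - [0,[-0.13,0,0.42],0]
    - [0,[-0.13,0,0.42],0]
    - [0,[-0.13,0,0.42],0]

```text
time: 7.35
tcp_pos: [0.4476, 0.2644, 0.0505]
ee_rot: [0.0, 0.677, 0.736, -0.0]
ft_force: [-0.1, -1.1, -0.8]
grip_width: 0.162
```

```bash
python3 -c "
from h import *
delta([.5973,.2769,.051],4.65)"
```

```text
t 7.35 tcp [0.4476 0.2644 0.0505] ydir 4.75 tilt z [ 1.e-04 -1.e-04 -1.e+00] shift cm [ 1.000e-02  1.503e+01 -5.000e-02] turn 0.1 F [-0.1 -1.1 -0.8] grip 0.162 q [ 0.51  0.4   1.92 -0.    0.83  0.43]
```

arm_command:
  rows:
    - [0,[0,0.8,-0.03],0]
    - [0,[0,1.6,-0.03],0]
    - [0,[0,2.4,-0.03],0]
    - [0,[0,3.2,-0.03],0]
    - [0,[0,4,-0.03],0]
    - [0,[0,4.8,-0.03],0]
    - [0,[0,5.6,-0.03],0]
    - [0,[0,6.4,-0.03],0]
    - [0,[0,7.2,-0.03],0]
    - [0,[0,8,-0.03],0]

```text
time: 8.6
tcp_pos: [0.5279, 0.271, 0.0505]
ee_rot: [0.0, 0.677, 0.736, -0.0]
ft_force: [-0.2, -0.1, -2.8]
grip_width: 0.158
```

```bash
python3 - <<'E'
from h import *
s=state();delta([.5973,.2769,.0510],4.65,s)
im,d=camera("wrist");cv2.imwrite("pics/w5.png",im[:,:,::-1])
E
```

```text
t 8.6 tcp [0.5279 0.271  0.0505] ydir 4.74 tilt z [ 1.e-04 -1.e-04 -1.e+00] shift cm [ 0.01  6.97 -0.05] turn 0.09 F [-0.2 -0.1 -2.8] grip 0.158 q [ 0.46  0.49  1.74 -0.    0.91  0.37]
```

View pics/w5.png

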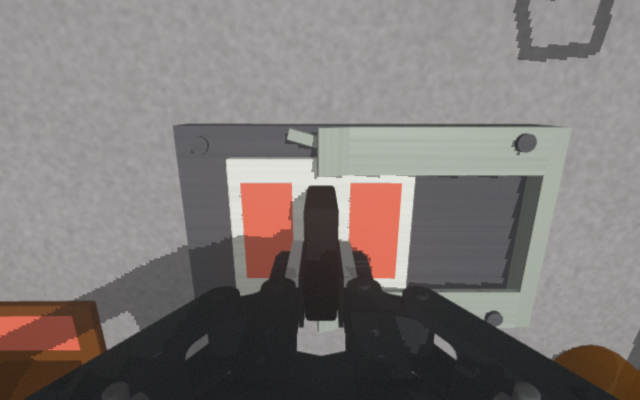

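The leading edge is under the lip at (320–415,175), with no side force. About 70 mm of travel remains.

arm_command:
  rows:
    - [0,[0,1,0],0]
    - [0,[0,2,0],0]
    - [0,[0,3,0],0]
    - [0,[0,4,0],0]
    - [0,[0,5,0],0]
    - [0,[0,5.8,0],0]
    - [0,[0,6.3,0],0]
    - [0,[0,6.5,0],0]
    - [0,[0,6.7,0],0]
    - [0,[0,6.7,0],0]

```text
time: 9.9
tcp_pos: [0.594, 0.2766, 0.0505]
ee_rot: [0.0, 0.677, 0.736, -0.0]
ft_force: [-0.6, -0.4, -4.0]
grip_width: 0.161
```

arm_command:
  rows:
    - [0,[0,0.1,0],0]
    - [0,[0,0.2,0],0]
    - [0,[0,0.3,0],0]
    - [0,[0,0.3,0],0]

```text
time: 10.4
tcp_pos: [0.5969, 0.2768, 0.0506]
ee_rot: [-0.0, 0.677, 0.736, -0.0]
ft_force: [-0.8, 0.7, -3.5]
grip_width: 0.164
```

```bash
python3 - <<'E'
from h import *
s=state();delta([.5973,.2769,.0510],4.65,s)
im,d=camera("wrist");cv2.imwrite("pics/w6.png",im[:,:,::-1])
E
```

```text
t 10.4 tcp [0.5969 0.2768 0.0506] ydir 4.75 tilt z [-4.e-04 -2.e-04 -1.e+00] shift cm [ 0.    0.04 -0.04] turn 0.1 F [-0.8  0.7 -3.5] grip 0.164 q [ 0.42  0.58  1.58 -0.    0.99  0.33]
```

View pics/w6.png

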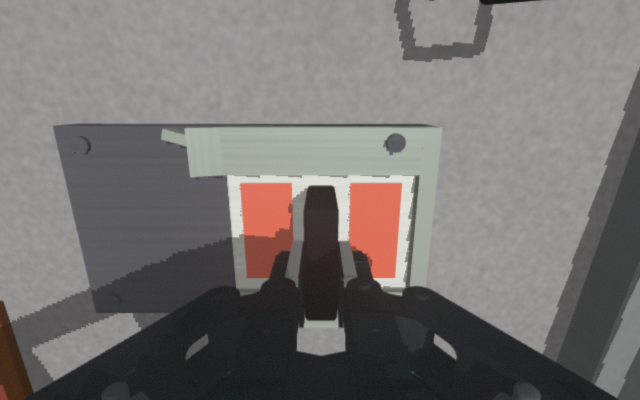

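No contact with the stop yet, and a thin dark line is still visible at (413,240). I creep on.

arm_command:
  rows:
    - [0,[0,0.1,0],0]
    - [0,[0,0.15,0],0]
    - [0,[0,0.2,0],0]
    - [0,[0,0.2,0],0]

```text
time: 10.95
tcp_pos: [0.597, 0.2768, 0.0507]
ee_rot: [-0.001, 0.677, 0.736, -0.002]
ft_force: [-6.3, -0.6, 1.1]
grip_width: 0.164
```

arm_command:
  rows:
    - [0,[0,0.05,0],0]
    - [0,[0,0.1,0],0]
    - [0,[0,0.1,0],0]

```text
time: 11.32
tcp_pos: [0.5971, 0.2768, 0.0508]
ee_rot: [-0.002, 0.677, 0.736, -0.003]
ft_force: [-8.9, -0.4, 3.4]
grip_width: 0.162
```

Contact: the TCP has stopped and x force is up to −9 N. I unload slightly, open partway, retreat straight up.

arm_command:
  rows:
    - [0,[0,-0.15,0],0]
    - [0,[0,-0.25,0],0]
    - [0.5,[0,-0.25,0],0]
    - [0.5,[0,-0.25,0],0]
    - [0.5,[0,-0.25,0],0]
    - [0.5,[0,-0.25,0],0]

```text
time: 12.08
tcp_pos: [0.598, 0.2769, 0.0508]
ee_rot: [0.0, 0.677, 0.736, 0.0]
ft_force: [-0.0, -0.2, 0.2]
grip_width: 0.505
```

arm_command:
  rows:
    - [0.5,[0,0,-1],0]
    - [0.5,[0,0,-3],0]
    - [0.5,[0,0,-6],0]
    - [0.5,[0,0,-10],0]
    - [0.5,[0,0,-14],0]
    - [0.5,[-4,-4,-16],0]
    - [0.5,[-4,-8,-16],0]
    - [0.5,[-4,-8,-16],0]
    - [0.5,[-4,-8,-16],0]

```text
time: 13.2
tcp_pos: [0.5218, 0.2306, 0.2114]
ee_rot: [0.001, 0.677, 0.736, 0.001]
ft_force: [1.0, -0.8, -0.5]
grip_width: 0.497
```

```bash
python3 - <<'E'
from h import *
s=state();delta([.5973,.2769,.0510],4.65,s)
im,d=camera("wrist");cv2.imwrite("pics/w7.png",im[:,:,::-1])
P=cloud("wrist",d,s)
u=np.array([np.cos(np.radians(4.65)),np.sin(np.radians(4.65))]);v=np.array([-u[1],u[0]])
G=np.stack([(P[...,:2]-[.5633,.2723])@u,(P[...,:2]-[.5633,.2723])@v,P[...,2]],-1)
m=(abs(G[...,0]-.035)<.08)&(abs(G[...,1])<.045)
b=G[m&(G[...,2]>.066)&(G[...,2]<.078)];print("bar",len(b),b.mean(0),rect(b),np.median(b[:,2]))
hsv=cv2.cvtColor(im,cv2.COLOR_RGB2HSV)
white=(hsv[...,1]<45)&(hsv[...,2]>120)
k=G[m&white&(abs(G[...,2]-.028)<.003)&(abs(G[...,1])<.036)]
print("plate",len(k),k.min(0),k.max(0),np.median(k[:,2]))
st=G[m&(abs(G[...,2]-.035)<.0025)&(abs(G[...,1])<.03)&(G[...,0]>.07)];print("stop",st[:,0].min(),st[:,0].max())
im,d=camera("top");cv2.imwrite("pics/t7.png",im[:,:,::-1])
E
```

```text
t 13.2 tcp [0.5218 0.2306 0.2114] ydir 4.76 tilt z [ 2.e-03  5.e-04 -1.e+00] shift cm [ 3.98  7.87 16.05] turn 0.11 F [ 1.  -0.8 -0.5] grip 0.497 q [ 0.4   0.31  1.58 -0.    1.24  0.31]
bar 1186 [0.0335002  0.00081704 0.07230279] (array([34.4, -0.3]), array([16.7, 59. ]), 0.0) 0.07254908373098116
plate 2199 [-0.02053898 -0.0358328   0.02514006] [0.08956272 0.03558402 0.03083002] 0.02772870724485288
stop 0.08873309392016378 0.0996131441177537
```

View pics/w7.png

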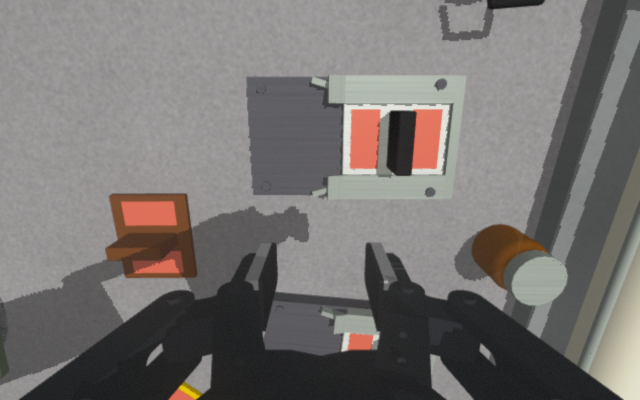

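View pics/t7.png

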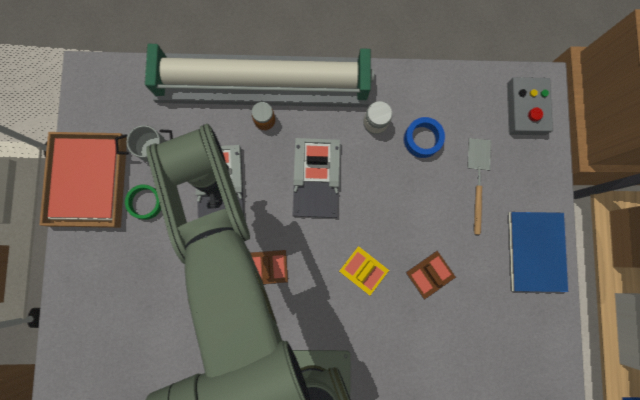

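The carrier sits between the lips at (395,140), flush with the stop. Bar centre is at x 34.4 mm (home is 35), y −0.3 mm, top at 72.5 mm. The gripper is clear of everything.

```bash
python3 -c "
from workcell import finish_job
print(finish_job())"
```

```text
the job is handed in; nothing more can be done
None
```

I gripped the loose aluminium carrier by its bar, slid it into the empty guide under both lips until it met the end stop, then let go. The arm backed away clear of everything, and I handed the job in at about 13 s. No verdict is reported back.

- **Contact with the stop:** the tool stopped moving and the force rose to about 9 N, showing the carrier was home.
- **Final position (wrist camera):** the bar centre is 0.6 mm short of home along the guide and 0.3 mm off to the side. Its top is 72.5 mm above the bench (73 mm expected), and the measured turn is about 0°.
- **End of the plate:** the plate's leading edge measured 89.6 mm and the stop face 88.7 mm, against 90 mm nominal. They disagree by about 1 mm, which is within the calibration error.
- **Everything else:** the loaded carrier and the bystanders look unmoved in the top view. I compared them by eye only, and the arm hides part of the pot.

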